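# Dry-fit the two halves of a tool handle on a glue-up rest and hold them closed

### The arm

A 7-joint arm with a two-finger parallel gripper is mounted at the origin on a cart in front of the work surface, level with it; the furniture and walls round the work are solid. World frame = base frame: x ahead of the robot, y to its left, z up, the work surface at z = 0. Lengths are in m, angles in rad, forces in N, time in s.
With the tool pointing down it reaches from about 0.4 to 0.9 m from the base axis. Payload 5.6 kg.
Tool frame: the origin (TCP) lies between the finger pads; the fingertips stand 11 mm ahead of it and the grasp point (between the pads) lies 8 mm behind it; z points along the fingers, y is the line along which they close (so a half turn about z gives the same grasp; the last joint's range is limited). The gripper opens to 92 mm and grips with 3 to 60 N. Pads are 20 mm wide; open, the fingers measure 128 mm over their backs; the gripper's body (75 mm by 189 mm) begins 69 mm behind the grasp point.
Start: joints at [-1.172, 0.468, -0.012, 1.603, 0.006, 1.071, -0.056], TCP at [0.278, 0.588, 0.205] pointing down, gripper open.
Joint ranges: [-2.53, 2.53], [-0.31, 2.02], [-1.57, 1.55], [0.28, 2.44], [-1.29, 4.43], [0.15, 1.84], [-2.92, 2.92]. Speed limits (rad/s): [2.57, 2.57, 3.14, 3.14, 3.14, 3.14, 3.14].

### API

Orientations are given as [roll, pitch, yaw] about the fixed x, y, z axes, in that order (R = Rz(yaw) Ry(pitch) Rx(roll)).
In Python, from station import ctrl gives the robot as it stands. The module is installed in compiled form; this text tells all that it offers.
- The arm moves only by the tool jog_arm, never from a script. Its argument "moves" is text: rows parted by semicolons, each of 5 numbers parted by spaces: the opening in per cent of the stroke, from 0 (shut) to 100 (fully open), then the shift along the world's x, y, z in m, then the turn about the world's z in degrees. In form: jaw tx ty tz yaw; .... A call has exactly 8 rows; each row is the pose to reach, as a shift and turn from the pose commanded when the call began; what a row does not reach only later rows make up. A row lasts 1/12 s, in which the tool goes at most 41.7 mm and 7.16 degrees, less where a joint would pass 70% of its speed; a pose out of reach is approached as far as the arm can. A call with a gripper value outside its range is refused whole. The fingers move at their own pace and stop on an object; "grip_force" is the grip in N (left out, the last holds). Time passes only in rows, so rows that repeat a pose let the fingers close, or fill a call up. It gives the time, the measured TCP pose, the force, the opening and the grip force at its end, in the units of the state.
- ctrl.get_state(): the state, without advancing time (a new reading comes with each control period).
- ctrl.camera(name): name is "side" or "top"; returns a dict with "img" (480x640x3 uint8, red, green, blue), "fx", "fy", "cx", "cy" (pixels), "rvec" (rotation vector, rad) and "tvec" (3), from world to camera coordinates, as OpenCV has them. Camera axes: x right, y down, z forward; pixel columns grow to the right and rows downward; lengths in m; the calibration is good to about 2 mm. A picture is of the moment at which its call begins. There is no depth.
- ctrl.finish_job(): hands the job in; it is judged then, once.
The state is a dict: "time_s": time; "qpos": joint angles; "qvel": joint speeds; "joint_torque": joint torques, N m; "position": TCP position; "tool_rot": TCP orientation; "wrist_force": force on the tool from outside, world axes, zero at the start; "torque": the same for the moment, N m; "grip_width": opening from 0.0 (shut) to 1.0 (fully open); "grasp_force": force on a finger pad.
Only numpy, scipy, OpenCV 4.12 (cv2) and the standard library are available. Lean on these libraries where they do the work, as an engineer would, in place of code of your own. Each camera call takes 0.05 s, during which the arm holds its last target. There are 200 camera calls.

### The job

Dry-fit the split wooden tool handle. First lay the lower half (the one with the two dowels) in both notches of the glue-up rest, dowels up and about centred, and let go of it; then set the other half on its dowels, stepped end over stepped end, and press it firmly down so that the seam is fully closed. Finish while still holding it pressed down like that, so that I can check the seam before gluing; do not let go, and leave the other things round the rest where they are.

Things in the scene. Friction and masses are not known exactly. Their poses are not given: they have to be found in the camera images.
- lower_mid (a point): Lower half of the handle: dark wood, half an octagon, 130 long (x), 34 wide (y), 17 mm high; joint face up with two pale dowels. Upright sides 9 mm high under the joint face, then 45-degree chamfers to an 18 mm wide flat belly. Stepped down at +x: last 14 mm are 26 wide, 13 deep. About 60 g. Point: middle of the wood, 8.5 mm over the belly; x to the stepped end, z up.
- dowel_far (a point): Foot of the dowel near the plain end, in the joint face, at x = -48 mm, y = 0 from lower_mid. Both dowels are 8 mm thick and stand 11 mm out of the face, the last 4 mm tapering to 4 mm.
- dowel_near (a point): Foot of the other dowel, at x = +6 mm, y = 0 from lower_mid. From x = +22 mm to the stepped end the joint face of each half has a slot for the tang, 8 mm wide and 2.5 mm deep.
- upper_mid (a point): Upper half: same outside, size, wood and weight, turned over: joint face down on the desk, 9 mm upright sides above it, chamfers, 18 mm flat on top. Blind holes in the joint face, 9.2 mm across, 13 mm deep, at x = -48 and +6 mm. Point: its middle, 8.5 mm over the joint face; x to the stepped end, z up. Closed, it is 17 mm straight above lower_mid, x axes agreeing. It does not fit end for end.
- rest_seat (a point): Glue-up rest that does not move: steel base 150 x 80 x 8 mm with two pale wooden uprights, 14 mm thick (x), 54 mm wide (y), centred at x = -36 and +36 mm, 58 mm free between them for fingers. Each has a cork-lined notch: flat floor 22 mm wide, 45 mm over the desk, 45-degree flanks up to a top at 54 mm. Point: midway between the notches, at floor height; x from notch to notch, z up.
- rest: The same rest; origin under the middle of its base plate, on the desk. The lower half lies in its notches on its belly, either way round, handle along x, with about 2 mm of play to each side. The halves start left and right of the rest; which is where changes.
- glue_pot: White glue pot with a blue lid, 47 mm across, 70 mm high, standing behind the rest; leave it. Origin under its middle.
- sanding_block: Cork sanding block 35 x 55 x 22 mm on the near side, to the left; leave it. Origin under its middle.
- edge_beveler: Leather edge tool with a wooden handle, 126 mm long, 21 mm high, lying on the near side, to the right; leave it. Origin under its middle.

How it is judged:
By the outcome, as a careful person would: the job done as asked, in the order asked, and still so for the second after the job is handed in, while the arm keeps its last pose, push and grip.
It also fails if it takes over 61 s, if anything falls off the work surface, if the arm or the gripper's body presses on something with over 40 N, if the wrist force passes 120 N, or if a joint passes its speed limit or range.

## Working session

There is one attempt and no reset: what is moved stays moved. The work goes in short steps, Python scripts to look and compute and a tool call to move; the robot and the scene stay as the last step left them, time stands still between calls to the robot, and variables do not carry over. Pictures are saved under pics/ and viewed, at most 10 in all, crops included, and the job is handed in when it is done.

Besides the shell and the picture viewer there is one more tool, called after "Request:" as name(argument=value, ...) on one line, values as JSON. jog_arm: Moves the arm, as the interface text tells. Its arguments: {"type":"object","properties":{"moves":{"type":"string"},"grip_force":{"type":"number"}},"required":["moves"]}

```bash
mkdir -p pics && cat > h.py <<'E'
import numpy as np, cv2
from station import ctrl
def cam(n,save=None):
    c=ctrl.camera(n); c['K']=np.array([[c['fx'],0,c['cx']],[0,c['fy'],c['cy']],[0,0,1.]])
    c['R']=cv2.Rodrigues(np.array(c['rvec'],float))[0]; c['t']=np.array(c['tvec'],float)
    if save: cv2.imwrite('pics/'+save,c['img'][:,:,::-1])
    return c
def plane(c,uv,z):
    uv=np.atleast_2d(uv).astype(float)
    d=np.c_[uv,np.ones(len(uv))]@np.linalg.inv(c['K']).T@c['R']
    o=-c['R'].T@c['t']
    return o+d*((z-o[2])/d[:,2])[:,None]
def proj(c,P):
    p=np.atleast_2d(P)@c['R'].T+c['t']; p=p@c['K'].T
    return p[:,:2]/p[:,2:]
E
python3 - <<'E'
from h import *
for n in('top','side'):
    c=cam(n,n+'0.png'); print(n,-c['R'].T@c['t'],c['fx'],c['R'].round(2).tolist())
s=ctrl.get_state(); print({k:np.round(v,3).tolist() for k,v in s.items()})
E
```

```text
top [0.44311179 0.02191709 1.21503927] 577.4904189153403 [[0.02, -1.0, 0.0], [-1.0, -0.02, -0.06], [0.06, -0.0, -1.0]]
side [ 0.55488342 -0.73256338  0.55944808] 488.21266197221155 [[1.0, 0.06, 0.02], [0.05, -0.55, -0.84], [-0.03, 0.84, -0.55]]
{'time_s': 0.1, 'qpos': [-1.172, 0.468, -0.012, 1.603, 0.006, 1.071, -0.056], 'qvel': [0.0, -0.003, -0.002, -0.004, 0.001, 0.0, 0.0], 'joint_torque': [0.001, -52.165, -0.012, -24.437, -0.057, 0.014, 0.0], 'position': [0.278, 0.587, 0.205], 'tool_rot': [-3.14, 0.0, 2.7], 'wrist_force': [0.473, 0.056, -0.74], 'torque': [0.017, 0.039, -0.009], 'grasp_force': 0.0, 'grip_width': 1.002}
```

View pics/top0.png

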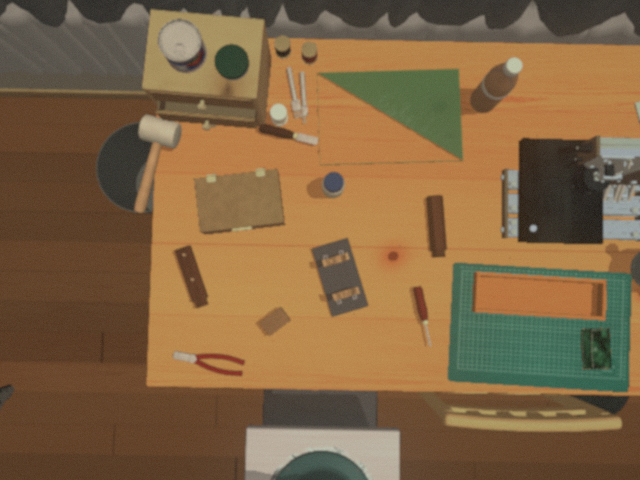

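View pics/side0.png

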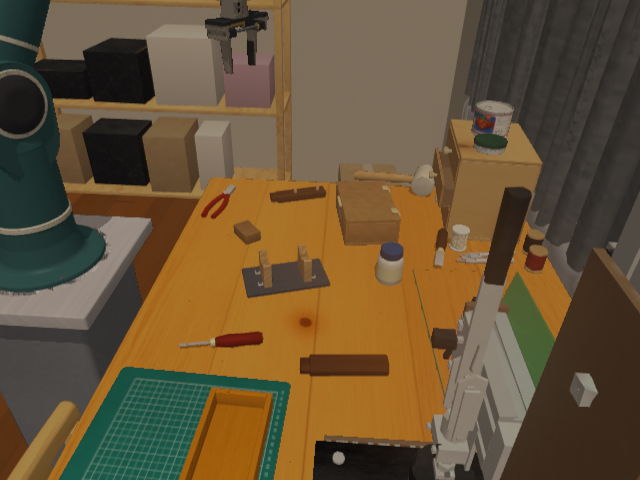

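Top view: the lower half with pale dowels is at about (191,276), the upper half at (437,225), the rest at (340,277) and the glue pot at (333,184). The side view shows the upper half's stepped end pointing left, towards the robot, at (305,366). Next I'll segment them.

```bash
cat >> h.py <<'E'
def blobs(c,roi,f,amin=30):
    x0,y0,x1,y1=roi; im=c['img'][y0:y1,x0:x1]
    hsv=cv2.cvtColor(im,cv2.COLOR_RGB2HSV).astype(int); m=f(hsv).astype(np.uint8)*255
    cs=[k for k in cv2.findContours(m,cv2.RETR_EXTERNAL,cv2.CHAIN_APPROX_NONE)[0] if cv2.contourArea(k)>=amin]
    return m,[k[:,0,:]+[x0,y0] for k in sorted(cs,key=cv2.contourArea,reverse=True)]
def rect(P):
    r=cv2.minAreaRect((P[:,:2]*1000).astype(np.float32)); return r
E
python3 - <<'E'
from h import *
c=cam('top')
for name,(u,v) in dict(low=(191,276),up=(437,225),rest=(340,277),bench=(250,300),plate=(320,250)).items():
    print(name,cv2.cvtColor(c['img'],cv2.COLOR_RGB2HSV)[v-2:v+3,u-2:u+3].reshape(-1,3).mean(0).round())
dark=lambda h:(h[...,2]<120)
for name,roi,z in (('low',(165,235,220,315),.017),('up',(415,180,460,270),.017),('rest',(300,225,380,330),.008)):
    m,b=blobs(c,roi,dark); P=plane(c,b[0],z); print(name,[np.round(q,1) for q in rect(P)],len(b),cv2.contourArea(b[0]))
s=c['img']
L=cv2.resize(s[235:320,160:225],None,fx=6,fy=6,interpolation=cv2.INTER_CUBIC)
U=cv2.resize(s[185:270,410:460],None,fx=6,fy=6,interpolation=cv2.INTER_CUBIC)
d=cam('side')['img']
S=np.hstack([L,U])[:, :,::-1]
cv2.imwrite('pics/c1.png',S)
L=cv2.resize(d[175:215,255:340],None,fx=6,fy=6,interpolation=cv2.INTER_CUBIC)
cv2.imwrite('pics/c2.png',L[:,:,::-1])
cv2.imwrite('pics/c.png',np.vstack([np.pad(S,((0,0),(0,90),(0,0)))[:, :780],np.pad(L[:80*3:2,:,::-1],((0,0),(0,780-L.shape[1]),(0,0)))])[:600,:780])
print(S.shape,L.shape)
E
```

```text
low [ 12. 136. 100.]
up [ 12. 143. 103.]
rest [15. 55. 91.]
bench [ 17. 145. 189.]
plate [15. 55. 92.]
low [array([459., 277.]), array([127.1,  33.9]), np.float64(20.8)] 1 902.0
up [array([ 573.9, -228.3]), array([126.7,  34.2]), np.float64(4.7)] 2 886.5
rest [array([464.2, -28.7]), array([147. ,  78.2]), np.float64(17.8)] 1 2523.5
(510, 690, 3) (240, 510, 3)
```

View pics/c.png

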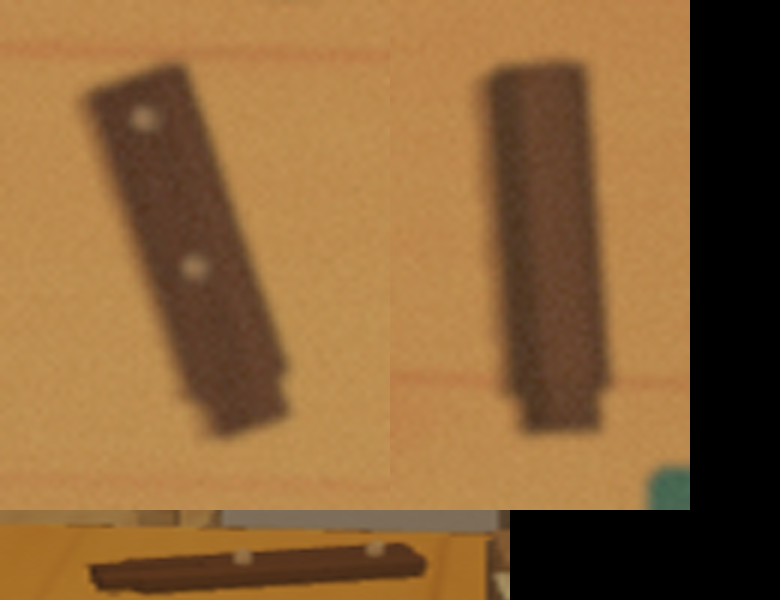

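The crop shows the stepped ends of both halves at the bottom, towards the robot, with the lower half's dowels at the top and middle of its face.

- **Lower half:** (0.459, 0.278), axis 20.8°
- **Upper half:** (0.575, -0.230), axis 4.7°
- **Rest:** (0.464, -0.029), axis 17.8°

I'm moving over the lower half now.

Request:
jog_arm(moves="65 0.023 -0.039 -0.01 6; 65 0.046 -0.078 -0.02 12; 65 0.069 -0.117 -0.03 18; 65 0.09 -0.155 -0.04 24; 65 0.113 -0.194 -0.05 30; 65 0.136 -0.233 -0.06 36; 65 0.159 -0.272 -0.07 42; 65 0.181 -0.310 -0.08 46.1", grip_force=30)

```text
time_s: 0.87
position: [0.4427, 0.3048, 0.1327]
tool_rot: [3.141, 0.0, -2.774]
wrist_force: [0.3, -0.5, -0.1]
grip_width: 0.65
grasp_force: 0.0
```

Request:
jog_arm(moves="65 0 0 -0.01 0; 65 0 0 -0.02 0; 65 0 0 -0.03 0; 65 0 0 -0.04 0; 65 0 0 -0.05 0; 65 0 0 -0.055 0; 65 0 0 -0.055 0; 65 0 0 -0.055 0")

```text
time_s: 1.53
position: [0.4415, 0.3072, 0.0776]
tool_rot: [-3.142, -0.001, -2.778]
wrist_force: [0.5, 0.1, 0.0]
grip_width: 0.648
grasp_force: 0.0
```

```bash
python3 - <<'E'
from h import *
s=ctrl.get_state(); print(np.round(s['position'],4),np.degrees(s['tool_rot']).round(1))
c=cam('top');d=cam('side')
a=cv2.resize(c['img'][225:325,140:240],(400,400),interpolation=cv2.INTER_CUBIC)
b=cv2.resize(d['img'][120:220,250:350],(400,400),interpolation=cv2.INTER_CUBIC)
cv2.imwrite('pics/g1.png',np.hstack([a,b])[:,:,::-1])
E
```

```text
[0.4415 0.3072 0.0776] [-180.    -0.  -159.1]
```

View pics/g1.png

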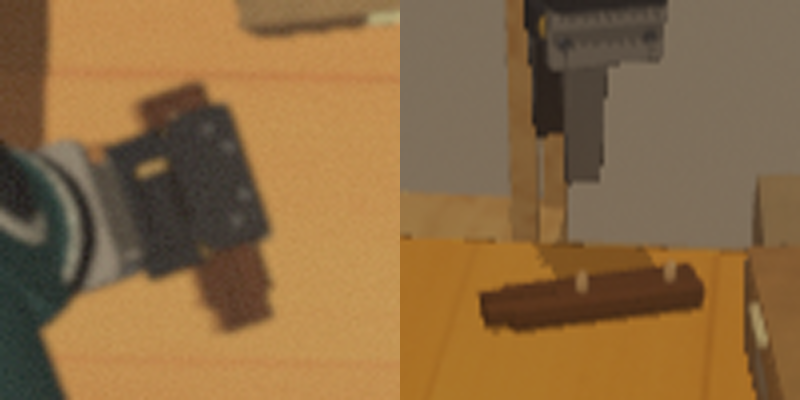

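The gripper stopped short, at (0.4415, 0.307) and over the half. It still has (+0.0175, -0.030) to go before it can descend.

Request:
jog_arm(moves="65 0.009 -0.015 0 0; 65 0.0175 -0.0295 0 0; 65 0.0175 -0.0295 -0.015 0; 65 0.0175 -0.0295 -0.03 0; 65 0.0175 -0.0295 -0.045 0; 65 0.0175 -0.0295 -0.058 0; 65 0.0175 -0.0295 -0.065 0; 65 0.0175 -0.0295 -0.065 0")

```text
time_s: 2.3
position: [0.4589, 0.2767, 0.012]
tool_rot: [-3.141, -0.002, -2.779]
wrist_force: [-0.5, 0.4, 0.3]
grip_width: 0.651
grasp_force: 0.0
```

Request:
jog_arm(moves="55 0 0 0 0; 45 0 0 0 0; 35 0 0 0 0; 30 0 0 0 0; 25 0 0 0 0; 25 0 0 0 0; 25 0 0 0 0; 25 0 0 0 0")

```text
time_s: 2.97
position: [0.4596, 0.2771, 0.0131]
tool_rot: [3.142, 0.0, -2.779]
wrist_force: [0.1, -0.5, 0.3]
grip_width: 0.251
grasp_force: 0.0
```

The jaws closed to 23 mm without any force, which is narrower than the wood, so I need to look.

```bash
python3 - <<'E'
from h import *
c=cam('top');d=cam('side')
a=cv2.resize(c['img'][225:325,140:240],(400,400),interpolation=cv2.INTER_CUBIC)
b=cv2.resize(d['img'][120:220,250:350],(400,400),interpolation=cv2.INTER_CUBIC)
cv2.imwrite('pics/g2.png',np.hstack([a,b])[:,:,::-1])
print(proj(d,[[.4596,.2771,.002],[.4596,.2771,.02]]),proj(c,[[.4596,.2771,.002]]))
E
```

```text
[[297.55437077 197.92266913]
 [297.54792065 191.16284759]] [[193.2449526  276.29898383]]
```

View pics/g2.png

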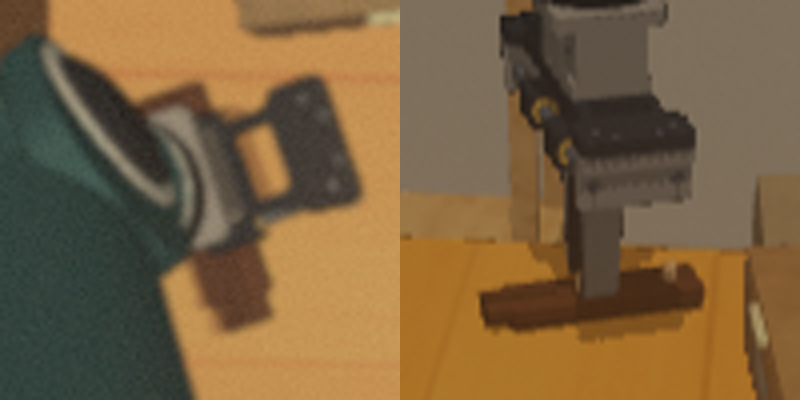

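The fingers straddle the half in the side view, with the near tip at about side pixel (300,194) and the dowel unmoved. Before closing further I'll check the tip geometry numerically.

```bash
python3 - <<'E'
from h import *
d=cam('side'); c=cam('top')
a=np.radians(110.8); n=np.array([np.cos(a),np.sin(a),0])
for P,z,ws in (((.4415,.3072,.0),.0666,(30,48)),((.4596,.2771,0),.002,(11.5,17,29)),((.4596,.2771,0),.017,(11.5,))):
    for w in ws:
        for sg in(-1,1):
            print(z,w,sg,proj(d,np.array(P)+n*sg*w/1000+[0,0,z]).round(1))
print('half near edge top/belly',proj(d,np.array([.4596,.2771,.017])-n*.017).round(1),proj(d,np.array([.4596,.2771,.008])-n*.017).round(1))
s=ctrl.get_state();print(s['grip_width'],s['grasp_force'],np.round(s['position'],4))
E
```

```text
0.0666 30 -1 [[294.4 172.6]]
0.0666 30 1 [[287.8 161.9]]
0.0666 48 -1 [[296.5 175.9]]
0.0666 48 1 [[286.  158.9]]
0.002 11.5 -1 [[298.9 200.2]]
0.002 11.5 1 [[296.3 195.7]]
0.002 17 -1 [[299.5 201.3]]
0.002 17 1 [[295.7 194.6]]
0.002 29 -1 [[300.9 203.8]]
0.002 29 1 [[294.3 192.3]]
0.017 11.5 -1 [[298.9 194.6]]
0.017 11.5 1 [[296.3 190.1]]
half near edge top/belly [[299.5 195.7]] [[299.5 199.1]]
0.25433761160088136 0.0 [0.4595 0.2771 0.0129]
```

The tips appear about 7 px (about 15 mm) higher in the side view than the TCP reading predicts. I'll check the camera calibration against the untouched upper half and the dowels to see whether the tool reading or the camera is off.

```bash
python3 - <<'E'
from h import *
c=cam('top');d=cam('side')
def box(cx,cy,yaw,L,W,z):
    a=np.radians(yaw);x=np.array([np.cos(a),np.sin(a)]);y=np.array([-x[1],x[0]])
    return np.array([[*(np.array([cx,cy])+s*x*L/2+t*y*W/2),z] for s in(-1,1) for t in(-1,1)])
m,b=blobs(d,(285,340,410,390),lambda h:h[...,2]<130)
k=b[0]; print('upper side bbox',k.min(0),k.max(0))
P=np.vstack([box(.5748,-.230,4.7,.130,.034,z) for z in(0,.009)]+[box(.5748,-.230,4.7,.130,.018,.017)]);q=proj(d,P); print('pred',q.min(0).round(1),q.max(0).round(1))
# rest plate in side
m,b=blobs(d,(230,240,340,300),lambda h:(h[...,1]<90)&(h[...,2]<130)); k=b[0]; print('plate side',k.min(0),k.max(0))
P=np.vstack([box(.4642,-.0287,17.8,.150,.080,z) for z in(0,.008)]);q=proj(d,P); print('pred',q.min(0).round(1),q.max(0).round(1))
# lower half side now
m,b=blobs(d,(260,180,340,210),lambda h:(h[...,2]<105)&(h[...,1]>110)); k=np.vstack(b); print('lower side',k.min(0),k.max(0))
P=np.vstack([box(.459,.278,20.8,.130,.034,z) for z in(.008,.017)]+[box(.459,.278,20.8,.130,.018,0)]);q=proj(d,P); print('pred',q.min(0).round(1),q.max(0).round(1))
big=cv2.resize(d['img'][150:220,250:350],(800,560),interpolation=cv2.INTER_CUBIC); cv2.imwrite('pics/g3.png',big[:,:,::-1])
E
```

```text
upper side bbox [300 354] [388 376]
pred [299.  353.8] [388.6 376. ]
plate side [242 259] [329 296]
pred [240.6 257.7] [329.7 298.8]
lower side [270 180] [339 209]
pred [268.6 185.6] [325.9 203.8]
```

View pics/g3.png

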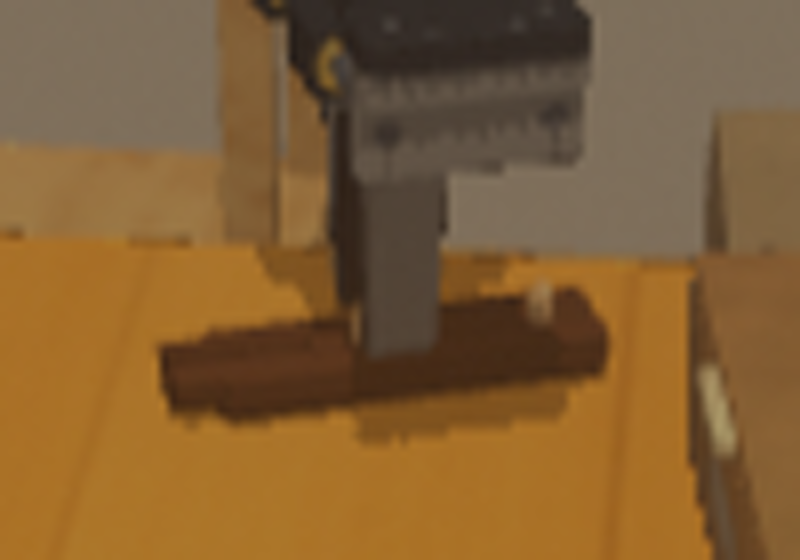

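Scene predictions match both views within a pixel or two, so the cameras are good. The tips (side pixel v≈194) are really hovering about 15–17 mm higher than the reading says, at the joint face. I'll reopen and go down gently while watching the force.

Request:
jog_arm(moves="40 0 0 0 0; 55 0 0 0 0; 65 0 0 0 0; 65 0 0 0 0; 65 0 0 -0.003 0; 65 0 0 -0.006 0; 65 0 0 -0.009 0; 65 0 0 -0.012 0")

```text
time_s: 3.93
position: [0.4594, 0.277, 0.0005]
tool_rot: [-3.142, -0.0, -2.779]
wrist_force: [-0.6, 0.1, 0.7]
grip_width: 0.651
grasp_force: 0.0
```

```bash
python3 - <<'E'
from h import *
d=cam('side'); s=ctrl.get_state(); print(np.round(s['position'],4),np.round(s['wrist_force'],1))
P=np.array(s['position']); a=np.radians(110.8); n=np.array([np.cos(a),np.sin(a),0])
for w in(30,39): print('pred near tip if reading true / 16mm higher',proj(d,P-n*w/1000+[0,0,-.011]).round(1),proj(d,P-n*w/1000+[0,0,.005]).round(1))
im=d['img'][:,292:308].astype(int)
for v in range(188,212,1): print(v,im[v,2:14].mean(0).round().tolist())
E
```

```text
[ 0.459   0.2768 -0.    ] [0.5 0.6 0.3]
pred near tip if reading true / 16mm higher [[300.7 208.9]] [[300.8 202.9]]
pred near tip if reading true / 16mm higher [[301.8 210.8]] [[301.8 204.8]]
188 [83.0, 66.0, 49.0]
189 [88.0, 69.0, 50.0]
190 [89.0, 70.0, 51.0]
191 [89.0, 69.0, 51.0]
192 [86.0, 67.0, 49.0]
193 [80.0, 62.0, 45.0]
194 [79.0, 60.0, 44.0]
195 [79.0, 60.0, 44.0]
196 [78.0, 59.0, 43.0]
197 [78.0, 59.0, 43.0]
198 [78.0, 59.0, 43.0]
199 [78.0, 59.0, 43.0]
200 [85.0, 63.0, 44.0]
201 [94.0, 69.0, 44.0]
202 [109.0, 75.0, 39.0]
203 [127.0, 83.0, 32.0]
204 [128.0, 83.0, 30.0]
205 [133.0, 87.0, 31.0]
206 [154.0, 101.0, 35.0]
207 [170.0, 114.0, 39.0]
208 [170.0, 114.0, 39.0]
209 [170.0, 114.0, 39.0]
210 [170.0, 114.0, 39.0]
211 [170.0, 114.0, 39.0]
```

The reading is now 0 with no desk contact, and the tip sits at v≈202. That confirms the tool is about 16 mm higher than reported, with the tips roughly 5 mm above the desk beside the half. I'm gripping here.

Request:
jog_arm(moves="55 0 0 0 0; 45 0 0 0 0; 35 0 0 0 0; 30 0 0 0 0; 25 0 0 0 0; 25 0 0 0 0; 25 0 0 0 0; 25 0 0 0 0")

```text
time_s: 4.65
position: [0.4596, 0.2772, 0.0011]
tool_rot: [3.141, 0.0, -2.779]
wrist_force: [-1.0, -0.6, 0.6]
grip_width: 0.365
grasp_force: 30.0
```

Request:
jog_arm(moves="25 0 0 0.02 0; 25 0 0 0.05 0; 25 0 0 0.08 0; 25 0 -0.03 0.09 -1; 25 0 -0.06 0.09 -2; 25 0.002 -0.095 0.09 -3; 25 0.003 -0.13 0.09 -3; 25 0.003 -0.165 0.09 -3")

```text
time_s: 5.32
position: [0.4624, 0.1106, 0.0912]
tool_rot: [-3.141, 0.001, -2.831]
wrist_force: [2.1, -0.9, -0.3]
grip_width: 0.365
grasp_force: 30.0
```

Request:
jog_arm(moves="25 0.001 -0.035 0 0; 25 0.001 -0.07 0 0; 25 0.002 -0.1 0 0; 25 0.002 -0.125 0 0; 25 0.002 -0.141 0 0; 25 0.002 -0.141 0 0; 25 0.002 -0.141 0 0; 25 0.002 -0.141 0 0")

```text
time_s: 5.98
position: [0.4645, -0.0278, 0.0909]
tool_rot: [3.141, 0.0, -2.83]
wrist_force: [-0.5, 0.3, -0.7]
grip_width: 0.363
grasp_force: 30.0
```

```bash
python3 - <<'E'
from h import *
d=cam('side');c=cam('top')
a=np.radians(17.85);x=np.array([np.cos(a),np.sin(a),0]);y=np.array([-x[1],x[0],0])
M=np.array([.4645,-.0285,.090])
for nm,o in (('near dowel top',-6),('far dowel top',48)): print(nm,proj(d,M+x*o/1000+[0,0,.028]).round(1))
print('ends (face) step,plain near edge',proj(d,M-x*.065-y*.013+[0,0,.017]).round(1),proj(d,M+x*.065-y*.017+[0,0,.017]).round(1),proj(d,M+x*.065-y*.009).round(1))
R=np.array([.4642,-.0287,.054])
for s in(-1,1):
  for t in(-27,-20,20,27): print('upright',s,t,proj(d,R+x*s*.036-x*.007+y*t/1000).round(1))
im=cv2.resize(d['img'][190:310,220:360],(700,600),interpolation=cv2.INTER_CUBIC); cv2.imwrite('pics/p1.png',im[:,:,::-1])
E
```

```text
near dowel top [[280.1 224.8]]
far dowel top [[310.9 221.2]]
ends (face) step,plain near edge [[246.9 238.5]] [[322.8 230.6]] [[321.3 236.4]]
upright -1 -27 [[262.4 267.1]]
upright -1 -20 [[261.8 264.8]]
upright -1 20 [[258.2 251.8]]
upright -1 27 [[257.7 249.6]]
upright 1 -27 [[303.3 261.6]]
upright 1 -20 [[302.4 259.3]]
upright 1 20 [[297.5 246.8]]
upright 1 27 [[296.7 244.7]]
```

View pics/p1.png

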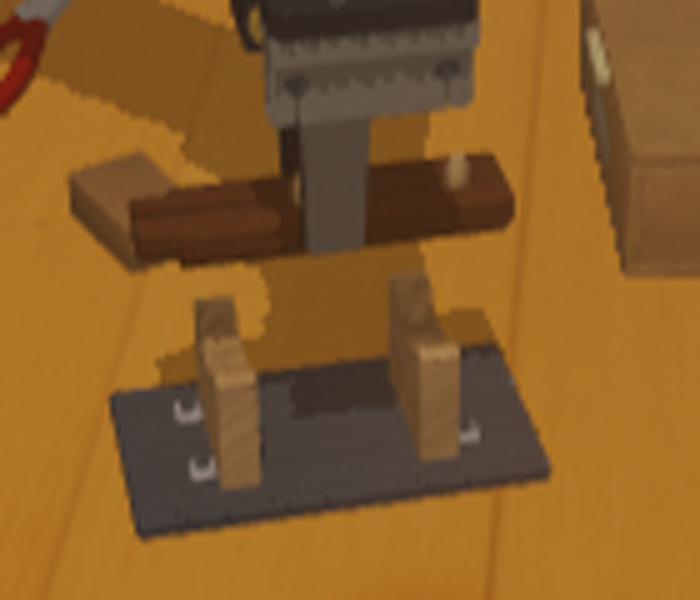

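The far dowel tip is at full-image (311.4,221) against a prediction of (310.9,221.2), and the upright corners match within 1 px. The half is aligned above the notches, so I'm lowering it.

Request:
jog_arm(moves="25 0 -0.001 -0.01 0; 25 0 -0.001 -0.02 0; 25 0 -0.001 -0.03 0; 25 0 -0.001 -0.036 0; 25 0 -0.001 -0.04 0; 25 0 -0.001 -0.042 0; 25 0 -0.001 -0.044 0; 25 0 -0.001 -0.044 0")

```text
time_s: 6.75
position: [0.4645, -0.0299, 0.0467]
tool_rot: [3.141, -0.0, -2.831]
wrist_force: [-0.0, -0.1, -0.8]
grip_width: 0.361
grasp_force: 30.0
```

Request:
jog_arm(moves="25 0 0 -0.001 0; 25 0 0 -0.001 0; 25 0 0 -0.002 0; 25 0 0 -0.002 0; 25 0 0 -0.003 0; 25 0 0 -0.003 0; 25 0 0 -0.003 0; 25 0 0 -0.003 0")

```text
time_s: 7.42
position: [0.4649, -0.0299, 0.0459]
tool_rot: [-3.141, 0.001, -2.831]
wrist_force: [-6.4, 0.4, 19.5]
grip_width: 0.364
grasp_force: 30.0
```

It's seated: contact came at the expected height with about 20 N. I'll relax the push, release and lift.

Request:
jog_arm(moves="25 0 0 0.002 0; 25 0 0 0.002 0; 40 0 0 0.002 0; 50 0 0 0.002 0; 65 0 0 0.002 0; 65 0 0 0.002 0; 65 0 0 0.03 0; 65 0 0 0.06 0")

```text
time_s: 8.08
position: [0.4626, -0.0298, 0.1029]
tool_rot: [3.14, -0.005, -2.831]
wrist_force: [0.6, -0.0, -0.5]
grip_width: 0.652
grasp_force: 0.0
```

Request:
jog_arm(moves="65 0 0 0.03 -3; 65 0.02 -0.03 0.04 -6; 65 0.04 -0.06 0.04 -9; 65 0.06 -0.09 0.04 -13; 65 0.08 -0.12 0.04 -13; 65 0.1 -0.15 0.04 -13; 65 0.11 -0.18 0.03 -13; 65 0.11 -0.2 0.02 -13")

```text
time_s: 8.75
position: [0.5766, -0.2333, 0.1238]
tool_rot: [-3.139, 0.002, -3.059]
wrist_force: [-1.0, -0.3, -0.7]
grip_width: 0.651
grasp_force: 0.0
```

```bash
python3 - <<'E'
from h import *
s=ctrl.get_state(); print(np.round(s['position'],4),np.degrees(s['tool_rot']).round(2))
d=cam('side');c=cam('top')
cv2.imwrite('pics/p2.png',np.hstack([cv2.resize(d['img'][200:310,220:350],(400,340),interpolation=cv2.INTER_CUBIC),cv2.resize(c['img'][220:330,280:410],(400,340),interpolation=cv2.INTER_CUBIC)])[:,:,::-1])
# dowel heads: pale blobs near predicted places
a=np.radians(17.85);x=np.array([np.cos(a),np.sin(a),0]);M=np.array([.4645,-.029,.045])
for o in(-6,48):
    P=M+x*o/1000+[0,0,.0235]
    for n,k in(('side',d),('top',c)):
        p=proj(k,P)[0]; u,v=np.round(p).astype(int); 
        w=k['img'][v-7:v+8,u-7:u+8].astype(float); sc=np.clip(w[...,2]-np.median(w[...,2])-15,0,None)
        vv,uu=np.mgrid[v-7:v+8,u-7:u+8]
        print(o,n,p.round(1),((sc*uu).sum()/sc.sum()).round(1),((sc*vv).sum()/sc.sum()).round(1),int((sc>0).sum()))
E
```

```text
[ 0.5766 -0.2333  0.1238] [-1.7987e+02  1.3000e-01 -1.7529e+02]
-6 side [280.7 248.8] 280.9 248.9 29
-6 top [341.5 279. ] 342.9 278.2 13
48 side [310.5 245. ] 311.1 244.7 35
48 top [333.6 253. ] 333.9 253.0 10
```

View pics/p2.png

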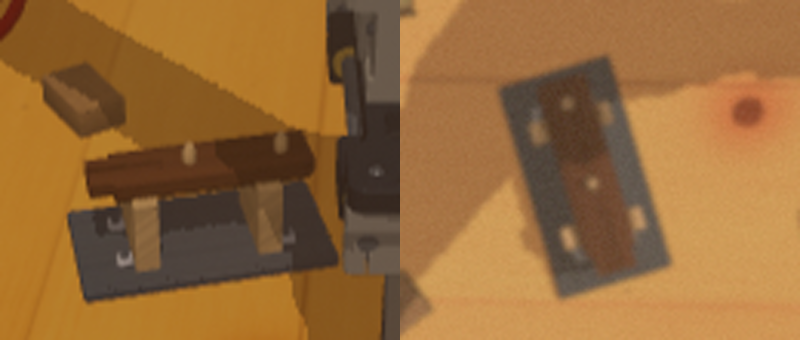

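The lower half lies in both notches with its dowels up at side (280.9,248.9) and (311.1,244.7), within 1 px of prediction. The upper half is next. I'm descending to it with a gentle touch on the desk.

Request:
jog_arm(moves="65 -0.0014 0.0027 -0.02 0; 65 -0.0014 0.0027 -0.045 0; 65 -0.0014 0.0027 -0.07 0; 65 -0.0014 0.0027 -0.09 0; 65 -0.0014 0.0027 -0.105 0; 65 -0.0014 0.0027 -0.117 0; 65 -0.0014 0.0027 -0.12 0; 65 -0.0014 0.0027 -0.121 0")

```text
time_s: 9.52
position: [0.5729, -0.2263, 0.0025]
tool_rot: [3.141, -0.001, -3.057]
wrist_force: [0.0, -0.1, -0.2]
grip_width: 0.652
grasp_force: 0.0
```

Request:
jog_arm(moves="65 0 0 -0.001 0; 65 0 0 -0.001 0; 65 0 0 -0.002 0; 65 0 0 -0.002 0; 65 0 0 -0.003 0; 65 0 0 -0.003 0; 65 0 0 -0.004 0; 65 0 0 -0.004 0")

```text
time_s: 10.18
position: [0.573, -0.2272, -0.0011]
tool_rot: [3.141, -0.0, -3.058]
wrist_force: [-0.1, -0.1, -0.4]
grip_width: 0.651
grasp_force: 0.0
```

Request:
jog_arm(moves="65 0.0022 -0.0034 -0.001 0; 65 0.0022 -0.0034 -0.001 0; 65 0.0022 -0.0034 -0.002 0; 65 0.0022 -0.0034 -0.002 0; 65 0.0022 -0.0034 -0.003 0; 65 0.0022 -0.0034 -0.003 0; 65 0.0022 -0.0034 -0.003 0; 65 0.0022 -0.0034 -0.003 0")

```text
time_s: 10.85
position: [0.5753, -0.2305, -0.0041]
tool_rot: [3.142, 0.0, -3.058]
wrist_force: [-0.6, -0.4, -0.6]
grip_width: 0.652
grasp_force: 0.0
```

```bash
python3 - <<'E'
from h import *
d=cam('side'); s=ctrl.get_state(); P=np.array(s['position']);print(P.round(4),np.round(s['wrist_force'],1))
a=np.radians(94.7); n=np.array([np.cos(a),np.sin(a),0])
for z in(0,.005): print(proj(d,np.r_[P[:2]-n[:2]*.030,z]).round(1),proj(d,np.r_[P[:2]-n[:2]*.048,z]).round(1))
cv2.imwrite('pics/u1.png',cv2.resize(d['img'][320:400,290:400],(770,560),interpolation=cv2.INTER_CUBIC)[:,:,::-1])
E
```

```text
[ 0.5753 -0.2305 -0.004 ] [-0.1 -0.8 -0.5]
[[344.6 383.2]] [[345.5 393.5]]
[[344.8 380.9]] [[345.7 391.1]]
```

View pics/u1.png

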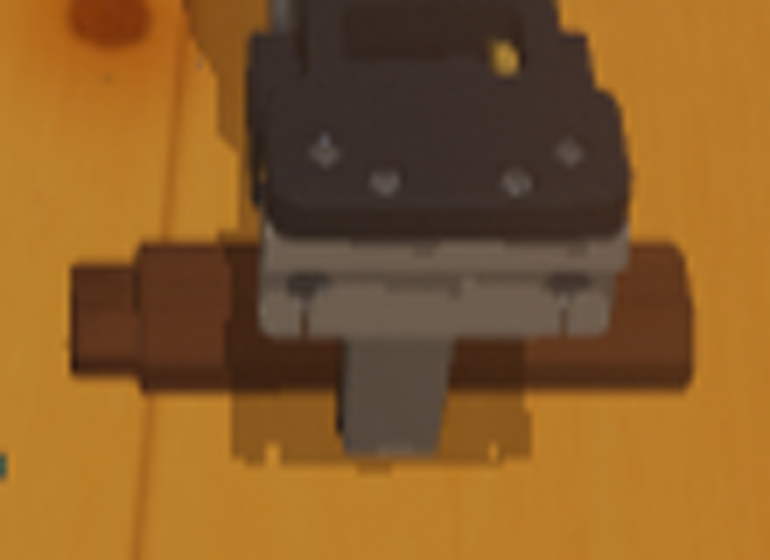

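The fingers straddle the half, with the near tip at about (345.7,385) and a shadow gap still showing under it. I'll continue down to touch.

Request:
jog_arm(moves="65 0 0 -0.001 0; 65 0 0 -0.001 0; 65 0 0 -0.002 0; 65 0 0 -0.002 0; 65 0 0 -0.003 0; 65 0 0 -0.003 0; 65 0 0 -0.003 0; 65 0 0 -0.003 0")

```text
time_s: 11.57
position: [0.5753, -0.2306, -0.0071]
tool_rot: [3.142, 0.0, -3.058]
wrist_force: [0.7, 0.3, -0.3]
grip_width: 0.651
grasp_force: 0.0
```

Request:
jog_arm(moves="65 0 0 -0.001 0; 65 0 0 -0.001 0; 65 0 0 -0.002 0; 65 0 0 -0.002 0; 65 0 0 -0.003 0; 65 0 0 -0.003 0; 65 0 0 -0.003 0; 65 0 0 -0.003 0")

```text
time_s: 12.23
position: [0.5755, -0.2307, -0.0087]
tool_rot: [3.142, 0.0, -3.058]
wrist_force: [-3.5, 0.4, 10.5]
grip_width: 0.648
grasp_force: 5.2
```

The tips touch the desk at reading -0.0085. I'll back off 1.5 mm and grip hard.

Request:
jog_arm(moves="65 0 0 0.003 0; 55 0 0 0.003 0; 45 0 0 0.003 0; 35 0 0 0.003 0; 30 0 0 0.003 0; 25 0 0 0.003 0; 25 0 0 0.003 0; 25 0 0 0.003 0", grip_force=60)

```text
time_s: 12.9
position: [0.5751, -0.2305, -0.0073]
tool_rot: [3.141, -0.0, -3.058]
wrist_force: [0.2, -1.2, -0.3]
grip_width: 0.356
grasp_force: 60.0
```

Request:
jog_arm(moves="25 0 0 0.03 0; 25 0 0 0.06 0; 25 0 0 0.09 2; 25 -0.015 0.028 0.1 5; 25 -0.033 0.06 0.1 8; 25 -0.051 0.092 0.1 11; 25 -0.069 0.125 0.1 13; 25 -0.087 0.158 0.1 13")

```text
time_s: 13.57
position: [0.4872, -0.0713, 0.0931]
tool_rot: [3.142, 0.0, -2.83]
wrist_force: [1.2, 0.8, -0.9]
grip_width: 0.359
grasp_force: 60.0
```

Request:
jog_arm(moves="25 -0.012 0.02 0 0; 25 -0.0234 0.043 0 0; 25 -0.0234 0.043 0 0; 25 -0.0234 0.043 0 0; 25 -0.0234 0.043 0 0; 25 -0.0234 0.043 0 0; 25 -0.0234 0.043 0 0; 25 -0.0234 0.043 0 0")

```text
time_s: 14.23
position: [0.4652, -0.0304, 0.0928]
tool_rot: [-3.141, -0.0, -2.833]
wrist_force: [0.5, -0.0, -1.1]
grip_width: 0.356
grasp_force: 60.0
```

```bash
python3 - <<'E'
from h import *
d=cam('side');c=cam('top'); s=ctrl.get_state(); P=np.array(s['position']);print(P.round(4),np.degrees(s['tool_rot']).round(2))
a=np.radians(17.8);x=np.array([np.cos(a),np.sin(a),0]);y=np.array([-x[1],x[0],0])
U=np.array([.5748,-.230,0])+P-[.5751,-.2305,-.0073]; print('U face centre',U.round(4))
L=np.array([.4647,-.0295,.045])
for nm,M,Z in(('up',U,(.0,.009)),('low',L,(.017,.008))):
    for z in Z: print(nm,'step near edge',proj(d,M-x*.065-y*.013+[0,0,z])[0].round(1),'shoulder',proj(d,M-x*.051-y*.017+[0,0,z])[0].round(1),'plain',proj(d,M+x*.065-y*.017+[0,0,z])[0].round(1))
cv2.imwrite('pics/f1.png',cv2.resize(d['img'][190:290,230:340],(770,595),interpolation=cv2.INTER_CUBIC)[:,:,::-1])
E
```

```text
[ 0.4651 -0.0301  0.0928] [-1.8000e+02 -1.0000e-02 -1.6228e+02]
U face centre [ 0.4648 -0.0296  0.1001]
up step near edge [247.1 242.2] shoulder [255.8 242.5] plain [322.8 234.3]
up step near edge [246.8 237.7] shoulder [255.6 238. ] plain [322.9 229.9]
low step near edge [248.4 260.6] shoulder [256.9 260.9] plain [322.2 252.4]
low step near edge [248.7 264.8] shoulder [257.1 265.1] plain [322.  256.5]
```

View pics/f1.png

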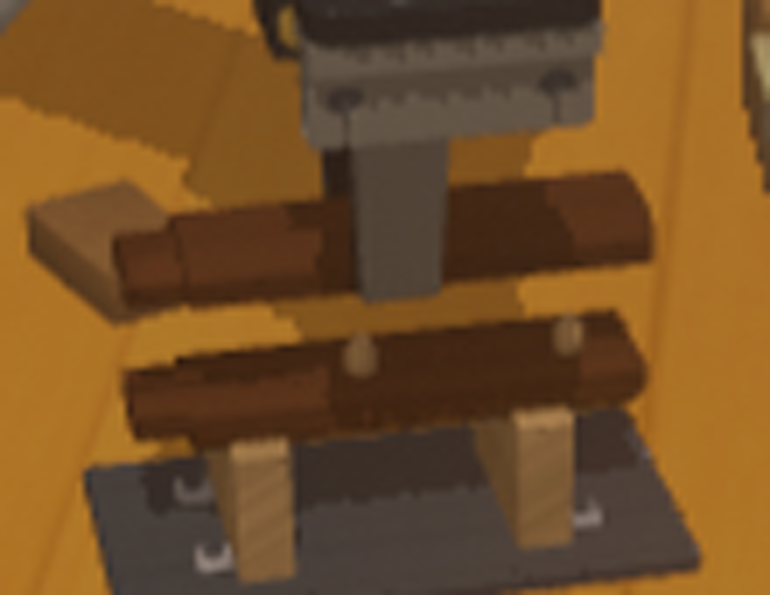

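The view shows the upper half level and parallel over the lower one, stepped end over stepped end. Its ends are at u≈246.9 and 323.3, and the lower half's are at 248.0 and 322.1, so the alignment along the axis is within about 0.6 mm. I'm lowering it onto the dowels.

Request:
jog_arm(moves="25 -0.0005 0.0002 -0.008 0; 25 -0.0005 0.0002 -0.016 0; 25 -0.0005 0.0002 -0.022 0; 25 -0.0005 0.0002 -0.025 0; 25 -0.0005 0.0002 -0.026 0; 25 -0.0005 0.0002 -0.028 0; 25 -0.0005 0.0002 -0.03 0; 25 -0.0005 0.0002 -0.031 0")

```text
time_s: 15.0
position: [0.4645, -0.0294, 0.0618]
tool_rot: [3.142, 0.0, -2.831]
wrist_force: [-0.3, -0.1, -1.3]
grip_width: 0.357
grasp_force: 60.0
```

Request:
jog_arm(moves="25 0 0 -0.001 0; 25 0 0 -0.002 0; 25 0 0 -0.003 0; 25 0 0 -0.004 0; 25 0 0 -0.005 0; 25 0 0 -0.006 0; 25 0 0 -0.007 0; 25 0 0 -0.007 0")

```text
time_s: 15.67
position: [0.4644, -0.0294, 0.0548]
tool_rot: [3.142, -0.0, -2.831]
wrist_force: [0.6, 0.5, -1.3]
grip_width: 0.362
grasp_force: 60.0
```

Request:
jog_arm(moves="25 0 0 -0.001 0; 25 0 0 -0.001 0; 25 0 0 -0.002 0; 25 0 0 -0.002 0; 25 0 0 -0.003 0; 25 0 0 -0.003 0; 25 0 0 -0.003 0; 25 0 0 -0.003 0")

```text
time_s: 16.33
position: [0.4646, -0.0294, 0.0544]
tool_rot: [3.141, 0.0, -2.831]
wrist_force: [-7.9, 0.5, 28.1]
grip_width: 0.359
grasp_force: 60.0
```

It stopped at the expected closed height (0.0544 against 0.0547) with 28 N. I'll check the seam numerically in the side view.

```bash
python3 - <<'E'
from h import *
d=cam('side'); s=ctrl.get_state(); print(np.round(s['position'],4),np.round(s['wrist_force'],1),s['grip_width'])
a=np.radians(17.8);x=np.array([np.cos(a),np.sin(a),0]);y=np.array([-x[1],x[0],0]); L=np.array([.4645,-.0295,.045])
for o in(-.045,-.035,.03,.05):
    S=proj(d,L+x*o-y*.017+[0,0,.017])[0]; t=proj(d,L+x*o-y*.009+[0,0,.034])[0]; t2=proj(d,L+x*o+y*.009+[0,0,.034])[0];b=proj(d,L+x*o-y*.017+[0,0,.008])[0]
    u=int(round(S[0])); g=d['img'][:,u-1:u+2].mean((1,2)).round().astype(int)
    print(o,u,'seam',S[1].round(1),'top far',t2[1].round(1),'bottom',b[1].round(1),int(t2[1])-6,g[int(t2[1])-6:int(b[1])+9].tolist())
m,b=blobs(d,(235,215,335,280),lambda h:(h[...,2]<115)&(h[...,0]<14)&(h[...,1]>120)); k=b[0];print('bbox',k.min(0),k.max(0),len(b))
print('pred ends',proj(d,L-x*.065+[0,0,.017])[0].round(1),proj(d,L+x*.065+[0,0,.017])[0].round(1))
E
```

```text
[ 0.4646 -0.0294  0.0544] [-8.8  0.3 27.3] 0.36008957719735823
-0.045 260 seam 260.4 top far 244.0 bottom 264.6 237 [74, 79, 82, 99, 112, 106, 83, 53, 54, 54, 54, 54, 54, 55, 55, 56, 56, 55, 52, 45, 43, 43, 44, 46, 45, 45, 44, 41, 51, 67, 64, 63, 64, 67, 72, 76]
-0.035 266 seam 259.7 top far 243.3 bottom 263.9 237 [105, 110, 107, 97, 90, 79, 56, 54, 54, 53, 54, 53, 54, 55, 55, 55, 55, 53, 47, 44, 43, 45, 46, 44, 45, 46, 55, 87, 112, 114, 101, 91, 91, 93, 95]
0.03 303 seam 254.9 top far 238.8 bottom 259.0 232 [83, 87, 87, 81, 81, 74, 55, 43, 42, 42, 42, 42, 42, 41, 42, 41, 42, 42, 40, 40, 39, 40, 40, 40, 41, 41, 45, 59, 71, 74, 73, 73, 72, 72, 71, 70]
0.05 314 seam 253.4 top far 237.5 bottom 257.6 231 [102, 105, 108, 108, 108, 95, 62, 56, 55, 54, 53, 54, 55, 56, 56, 57, 55, 54, 49, 46, 46, 46, 47, 47, 49, 47, 47, 53, 55, 51, 51, 51, 51, 51, 51]
bbox [247 237] [321 266] 1
pred ends [247.3 256.3] [319.6 247. ]
```

The silhouette shows one body with no gap, and the top edges agree within 1 px along the length. I'll add a slightly firmer press, let it settle, then hand in while holding.

Request:
jog_arm(moves="25 0.0003 0 -0.0003 0; 25 0.0003 0 -0.0006 0; 25 0.0003 0 -0.0006 0; 25 0.0003 0 -0.0006 0; 25 0.0003 0 -0.0006 0; 25 0.0003 0 -0.0006 0; 25 0.0003 0 -0.0006 0; 25 0.0003 0 -0.0006 0")

```text
time_s: 17.05
position: [0.4646, -0.0294, 0.0543]
tool_rot: [3.141, -0.0, -2.831]
wrist_force: [-11.1, 0.2, 35.0]
grip_width: 0.36
grasp_force: 60.0
```

```bash
python3 -c "
from station import ctrl
print(ctrl.finish_job())"
```

```text
the job is handed in; nothing more can be done
None
```

The dry fit is done and handed in at about 17 s: the lower half lies in both notches, and the upper half is on its dowels, stepped end over stepped end, still gripped at 60 N and pressed down at 35 N. The seam reads closed by reading height (0.3–0.4 mm below the predicted closed height) and by side view (about 1 px), though I took no close-up picture of it.

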